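# Empty the slicer-insert carousel into a dish and park it

## Task

The revolving carousel that stores the slicer inserts is due for washing, so empty it. Turn its black knob click by click to bring each slot that holds an insert under the gate (the front opening in the clear guard), slide that insert straight up out of its slot by the thick grip on its top edge, and lay it inside the glass dish. When every insert is in the dish, turn the knob until the carousel's own grey shutter stands squarely under the gate again, and leave the lemon, the spice jar and the tin where they are.

Things in the scene. Friction and masses are not known exactly. Their poses are not given: they have to be found in the camera images.
- carousel: Fixed white carousel, round base 254 mm across; origin on its vertical axis at the worktop. Posts on its +x side carry a clear guard plate, 252 mm across, from 152 to 156 mm high, cut away over the gate: an opening on its -x side, y -46 to +46 mm, from x = -18 mm out past the rim. Only what is under the gate can be lifted out; the guard covers the other stations.
- turret (a joint): Turn of the inner part with four slots, shutter and knob (rad, counterclockwise from above positive, no end stops). Click stops each 1.2566: at 0 (the start) the shutter is under the gate, at 1.2566 slot 1, 2.5133 slot 2, 3.7699 slot 3, 5.0265 slot 4, 6.2832 the shutter. Let go, a sprung detent (peak 0.25 N m midway) pulls it to the nearest stop, to about 0.05 rad.
- knob (a point): Grip point of the black knob: on the carousel's axis, 182 mm above the worktop. The knob is an upright bar 54 mm long, 12 mm thick, from 160 to 194 mm high, that turns with the turret. This point's x axis runs along the bar (along the carousel's x at turret 0); the fingers close along its y axis.
- shutter (a point): Point on the turret, 71 mm from the axis and 142 mm high, in the middle of the grey fan-shaped shutter plate (60 degrees wide, top 149 mm above the worktop). At turret 0 it stands under the gate.
- gate (a point): Fixed point in the middle of the gate, 71 mm from the carousel's axis (carousel frame x = -71 mm, y = 0) and 142 mm above the worktop.
- glass_dish: Loose clear glass oven dish, 0.56 kg, 161 mm (its x) by 221 mm (its y) over the rim and 60 mm high. The origin is the centre of its underside. Inside, between the walls, 124 mm (x) by 184 mm (y), flat floor 4 mm above the worktop.
- lemon: Loose lemon, 83 x 58 x 58 mm, at the back of the worktop; bystander.
- spice_a: Loose spice jar, 43 mm across, 100 mm tall, at the back of the worktop; bystander.
- bean_tin: Loose food tin, 75 mm across, 58 mm tall, at the right of the worktop; bystander.
- insert_1: Slicer insert with a slightly slanted blade, may be absent. Plate 62 mm wide (x), 5 thick (y), 118 tall (z), about 70 g; its top 18 mm is a grip 40 wide, 10 thick. Origin: midway across, 48 mm above its lower edge. Starts upright in slot 1, lower edge 24 mm high, x axis radial, centre 71 mm from the axis. Grooves hold its side edges with 1.5 mm play up to 94 mm high: free after rising 70 mm.
- insert_2: Slicer insert with a steeply slanted blade, may be absent. Plate 62 mm wide (x), 5 thick (y), 118 tall (z), about 70 g; its top 18 mm is a grip 40 wide, 10 thick. Origin: midway across, 48 mm above its lower edge. Starts upright in slot 2, lower edge 24 mm high, x axis radial, centre 71 mm from the axis. Grooves hold its side edges with 1.5 mm play up to 94 mm high: free after rising 70 mm.
- insert_3: Slicer insert with grating studs, may be absent. Plate 62 mm wide (x), 5 thick (y), 118 tall (z), about 70 g; its top 18 mm is a grip 40 wide, 10 thick. Origin: midway across, 48 mm above its lower edge. Starts upright in slot 3, lower edge 24 mm high, x axis radial, centre 71 mm from the axis. Grooves hold its side edges with 1.5 mm play up to 94 mm high: free after rising 70 mm.
- insert_4: Slicer insert with a julienne comb, may be absent. Plate 62 mm wide (x), 5 thick (y), 118 tall (z), about 70 g; its top 18 mm is a grip 40 wide, 10 thick. Origin: midway across, 48 mm above its lower edge. Starts upright in slot 4, lower edge 24 mm high, x axis radial, centre 71 mm from the axis. Grooves hold its side edges with 1.5 mm play up to 94 mm high: free after rising 70 mm.

How it is judged:
On the way:
1. every insert lies in the glass dish (x of insert_1 in the frame of glass_dish between -0.065 and 0.065 m and y of insert_1 in the frame of glass_dish between -0.095 and 0.095 m and z of insert_1 in the frame of glass_dish between 0 and 0.058 m and x of insert_2 in the frame of glass_dish between -0.065 and 0.065 m and y of insert_2 in the frame of glass_dish between -0.095 and 0.095 m and z of insert_2 in the frame of glass_dish between 0 and 0.058 m and x of insert_3 in the frame of glass_dish between -0.065 and 0.065 m and y of insert_3 in the frame of glass_dish between -0.095 and 0.095 m and z of insert_3 in the frame of glass_dish between 0 and 0.058 m and x of insert_4 in the frame of glass_dish between -0.065 and 0.065 m and y of insert_4 in the frame of glass_dish between -0.095 and 0.095 m and z of insert_4 in the frame of glass_dish between 0 and 0.058 m), for 0.2 s.
At the end, for the whole second after the job is handed in: Every insert lies inside the glass dish (its middle between the dish walls and less than 58 mm above the dish's underside), at rest; the dish stands level; the shutter is under the gate again (within 6 mm, sideways, of the gate's middle) and the turret is at rest (all of step 1 and linear speed of each of insert_1, insert_2, insert_3, insert_4 below 0.02 m/s and angle between glass_dish's own z axis and vertical below 0.08 rad and horizontal distance between shutter and gate below 0.006 m and velocity of joint turret between -0.05 and 0.05 rad/s); the robot touches nothing.
It fails at once if the lemon is pushed aside (more than 30 mm) (distance of lemon from where it was at the start of the episode above 0.03 m).
It fails at once if the spice jar is pushed aside (more than 30 mm) (distance of spice_a from where it was at the start of the episode above 0.03 m).
It fails at once if the tin is pushed aside (more than 30 mm) (distance of bean_tin from where it was at the start of the episode above 0.03 m).
Of insert_1, insert_2, insert_3, insert_4 only 3 to 4 are there at a start; the rules pass over those that are not, and their reading is None.
At some moment in a run one of glass_dish may be knocked a few centimetres aside while the robot is not near it.
Once in a run the grip may slacken for a moment while it holds something.
It also fails if it takes over 210 s, if anything falls off the work surface, if the arm or the gripper's body presses on something with over 40 N, if the wrist force passes 120 N, or if a joint passes its speed limit or range.

## Robot

A 6-joint arm with a two-finger parallel gripper is mounted at the origin on a cart in front of the work surface, level with it; the furniture and walls round the work are solid. World frame = base frame: x ahead of the robot, y to its left, z up, the work surface at z = 0. Lengths are in m, angles in rad, forces in N, time in s.
With the tool pointing down it reaches from about 0.3 to 0.775 m from the base axis. Payload 14.6 kg.
Tool frame: the origin (TCP) lies at the very end of the fingers, on their centre line; the grasp point (between the pads) lies 19 mm behind it; y points along the fingers, x is the direction in which the jaws open and shut, and the axes are right-handed (so a half turn about y gives the same grasp; the last joint's range is limited). The gripper opens to 94 mm and grips with 3 to 60 N. Pads are 16 mm wide; open, the fingers measure 119 mm over their backs; the gripper's body (75 mm by 177 mm) begins 78 mm behind the grasp point.
Start: joints at [-1.231, 0.3, 1.521, -0, 1.321, -0.067], TCP at [0.218, -0.505, 0.205] pointing down, gripper open.
Joint ranges: [-3.03, 3.03], [-0.79, 2.21], [0.23, 2.52], [-1.04, 4.18], [0, 3.07], [-2.55, 2.55]. Speed limits (rad/s): [2.22, 2.22, 2.57, 3.14, 3.14, 3.14].

## Interface

Orientations are given as [roll, pitch, yaw] about the fixed x, y, z axes, in that order (R = Rz(yaw) Ry(pitch) Rx(roll)).
In Python, from station import * gives the robot as it stands.
- The arm moves only by the tool send_rows, never from a script. Its argument "series" is text: rows parted by semicolons, each of 7 numbers parted by spaces: the turn, a rotation vector about the tool's x, y, z in units of 5 degrees (1.0 is 5 degrees), then the shift along the tool's x, y, z in cm, then the opening, from -1 (shut) to 1 (fully open). A call has exactly 10 rows; each row is the pose to reach, as a shift and turn from the pose commanded when the call began, along the tool's axes at that moment; what a row does not reach only later rows make up. A row lasts 1/12 s, in which the tool goes at most 41.7 mm and 7.16 degrees, less where a joint would pass 70% of its speed; a pose out of reach is approached as far as the arm can. A call with a gripper value outside its range is refused whole. The fingers move at their own pace and stop on an object; "newtons" is the grip in N (left out, the last holds). Time passes only in rows, so rows that repeat a pose let the fingers close, or fill a call up. It gives the time, the measured TCP pose, the force and the opening at its end, in the units of the state.
- get_obs(): the state, without advancing time (a new reading comes with each control period).
- camera(name): name is "scene" or "top" or "wrist"; returns the picture (480x640x3 uint8, red, green, blue); there is no depth.
- camera_info(name): a dict with "K" (3x3 intrinsics, pixels), "R" (3x3) and "t" (3): a world point X has camera coordinates R X + t; the wrist camera has in their place "mount" (4x4, takes a point from camera to tool coordinates, whose origin is the TCP and whose axes are the tool frame's). Camera axes: x right, y down, z forward; pixel columns grow to the right and rows downward; lengths in m; the calibration is good to about 2 mm. A picture is of the moment at which its call begins: read the wrist's pose just before it. camera_info takes no time and is no camera call.
- hand_in(): hands the job in, once; it reports no verdict.
The state is a dict: "time_s": time; "qpos": joint angles; "joint_vel": joint speeds; "tau": joint torques, N m; "ee_pos": TCP position; "eef_rot": TCP orientation; "force": force on the tool from outside, world axes, zero at the start; "moment": the same for the moment, N m; "grip_width": finger opening in m.
Only numpy, scipy, OpenCV 4.12 (cv2) and the standard library are available. Lean on these libraries where they do the work, as an engineer would, in place of code of your own. Each camera call takes 0.05 s, during which the arm holds its last target. There are 200 camera calls.

## Working session

There is one attempt and no reset: what is moved stays moved. The work goes in short steps, Python scripts to look and compute and a tool call to move; the robot and the scene stay as the last step left them, time stands still between calls to the robot, and variables do not carry over. Pictures are saved under pics/ and viewed, on a budget of 14 in all, crops included, one or two more only if the job needs it, and the job is handed in when it is done.

Besides the shell and the picture viewer there is one more tool, called after "Emit:" in YAML: its name, and indented under it one key for each argument. send_rows: Moves the arm, as the interface text tells. Its arguments: {"type":"object","properties":{"series":{"type":"string"},"newtons":{"type":"number"}},"required":["series"]}

```bash
mkdir -p pics; ls; python3 - <<'E'
from station import *
import cv2,numpy as np
o=get_obs();print(o)
for n in("scene","top"):
    im=camera(n);cv2.imwrite(f"pics/{n}0.png",im[:,:,::-1]);print(n,camera_info(n))
print(camera_info("wrist"))
E
```

```text
pics
{'time_s': 0.0, 'qpos': array([-1.23059077e+00,  3.00453169e-01,  1.52158726e+00, -9.47777235e-06,
        1.32070566e+00, -6.66042655e-02]), 'joint_vel': array([-0.00028083, -0.00059471,  0.00018938,  0.00075865, -0.00195246,
        0.00069317]), 'tau': array([-3.93459632e-04, -5.31806946e+01, -3.52746499e+01,  7.08376430e-02,
        2.43258476e-02, -9.62651211e-05]), 'ee_pos': array([ 0.21752835, -0.50486394,  0.20489356]), 'eef_rot': array([-1.57072872e+00,  1.15148831e-03, -1.16398412e+00]), 'force': array([0.97465221, 0.3059354 , 0.73091557]), 'moment': array([-0.03183584, -0.0587353 , -0.03638279]), 'grip_width': 0.09380640310261393}
scene {'K': array([[443.42482931,   0.        , 321.15658623],
       [  0.        , 443.42482931, 243.0896396 ],
       [  0.        ,   0.        ,   1.        ]]), 'R': array([[ 0.72269984, -0.69091815,  0.01835921],
       [-0.41493054, -0.45495431, -0.78793986],
       [ 0.55275455,  0.56182621, -0.61547844]]), 't': array([-0.65686979,  0.21637049,  1.00154621])}
top {'K': array([[622.46723218,   0.        , 317.17908234],
       [  0.        , 622.46723218, 240.64960969],
       [  0.        ,   0.        ,   1.        ]]), 'R': array([[ 0.12709386, -0.9918779 ,  0.00503768],
       [-0.95644991, -0.12389666, -0.26429752],
       [ 0.26277502,  0.0287723 , -0.96442804]]), 't': array([-0.38081669,  0.55833706,  1.54919224])}
{'K': array([[398.91477407,   0.        , 317.52391335],
       [  0.        , 398.91477407, 239.77637177],
       [  0.        ,   0.        ,   1.        ]]), 'mount': array([[ 9.99999653e-01, -5.41392036e-04, -6.33685178e-04,
        -5.00785649e-04],
       [ 4.56357511e-04, -2.80537685e-01,  9.59842903e-01,
        -1.79543764e-01],
       [-6.97423876e-04, -9.59842859e-01, -2.80537341e-01,
         8.21356068e-02],
       [ 0.00000000e+00,  0.00000000e+00,  0.00000000e+00,
         1.00000000e+00]])}
```

View pics/scene0.png

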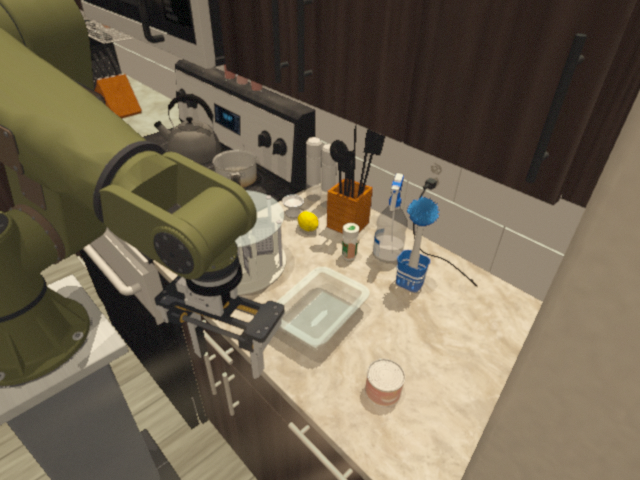

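View pics/top0.png

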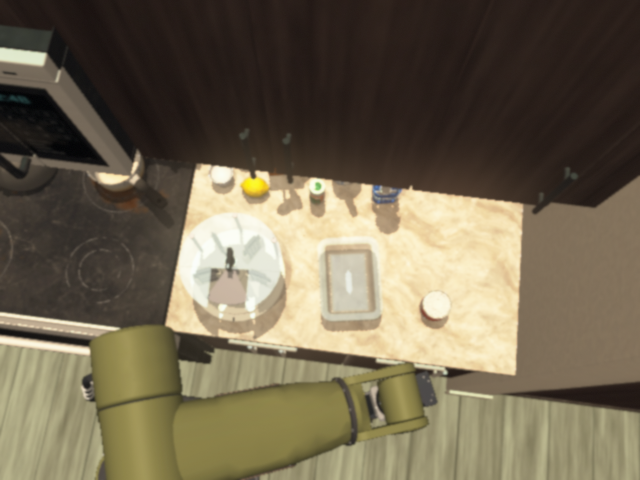

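```bash
cat > h.py <<'E'
from station import *
import cv2,numpy as np
from scipy.spatial.transform import Rotation as Ro
def cam(n):
    c=camera_info(n)
    if n!="wrist": return c["K"],c["R"],c["t"]
    o=get_obs();T=np.eye(4);T[:3,:3]=Ro.from_euler("xyz",o["eef_rot"]).as_matrix();T[:3,3]=o["ee_pos"]
    M=np.linalg.inv(T@c["mount"]);return c["K"],M[:3,:3],M[:3,3]
def px(C,p):
    K,R,t=C;q=K@(R@np.asarray(p,float)+t);return q[:2]/q[2]
def onplane(C,uv,z):
    K,R,t=C;d=R.T@np.linalg.solve(K,[uv[0],uv[1],1.]);c=-R.T@t;return c+d*(z-c[2])/d[2]
def save(im,name): cv2.imwrite("pics/"+name,im[:,:,::-1])
def plan(x,y,z,yaw):
    "row numbers (turn units, shift cm) from the present pose to a tool-down pose"
    o=get_obs();R=Ro.from_euler("xyz",o["eef_rot"]);G=Ro.from_euler("xyz",[-np.pi/2,0,yaw])
    print("rot",(R.inv()*G).as_rotvec(degrees=True).round(2)/5,"shift",(R.inv().apply(np.array([x,y,z])-o["ee_pos"])*100).round(2))
E
python3 - <<'E'
from h import *
C=cam("top");im=cv2.imread("pics/top0.png")
for n,uv,z in[("knob",(230,256),.194),("shut",(228,286),.149),("dish rim",(350,280),.06),("lemon",(255,187),.03),("jar",(317,187),.1),("tin",(436,304),.058),("base c",(232,268),.1)]: print(n,onplane(C,uv,z).round(3))
for c in[(321,240),(379,238),(381,320),(323,323)]: print(onplane(C,c,.06).round(3))
c=cv2.resize(im[205:330,170:390],None,fx=3.6,fy=3.6,interpolation=cv2.INTER_CUBIC);cv2.imwrite("pics/c1.png",c)
E
```

```text
knob [ 0.506 -0.108  0.194]
shut [ 0.441 -0.107  0.149]
dish rim [ 0.513 -0.404  0.06 ]
lemon [ 0.745 -0.116  0.03 ]
jar [ 0.741 -0.288  0.1  ]
tin [ 0.479 -0.63   0.058]
base c [ 0.497 -0.102  0.1  ]
[ 0.61  -0.316  0.06 ]
[ 0.635 -0.467  0.06 ]
[ 0.42  -0.494  0.06 ]
[ 0.393 -0.348  0.06 ]
```

View pics/c1.png

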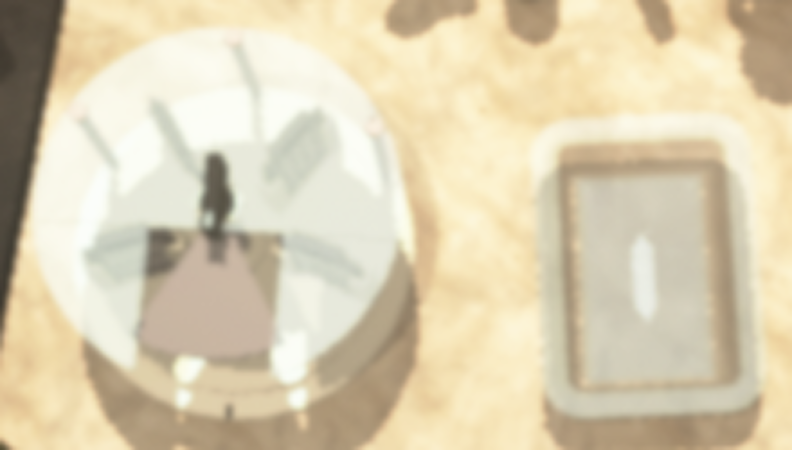

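```bash
python3 - <<'E'
from h import *
plan(.35,-.3,.36,-1.57);plan(.49,-.107,.36,-1.5708)
E
```

```text
rot [ 2.000e-03  4.652e+00 -1.200e-02] shift [-13.59 -15.49  20.27]
rot [ 2.000e-03  4.662e+00 -1.200e-02] shift [-25.78 -15.48  40.77]
```

Emit:
send_rows:
  series: "0 0 0 0 -5 0 1;0 0 0 0 -10 0 1;0 0 0 0 -15.5 0 1;0 1 0 -2 -15.5 3 1;0 2 0 -4 -15.5 7 1;0 3 0 -7 -15.5 11 1;0 4 0 -10 -15.5 15 1;0 4.66 0 -12 -15.5 19 1;0 4.66 0 -14 -15.5 22 1;0 4.66 0 -16 -15.5 25.5 1"
  newtons: 40

```text
time_s: 0.93
ee_pos: [0.3775, -0.2711, 0.3604]
eef_rot: [-1.571, 0.0, -1.571]
force: [1.7, 0.0, 0.4]
grip_width: 0.0937
```

```bash
python3 - <<'E'
from h import *
print(get_obs()["ee_pos"],get_obs()["eef_rot"],get_obs()["qpos"])
plan(.49,-.107,.36,-1.5708)
E
```

```text
[ 0.37749818 -0.27111801  0.36042321] [-1.57081556e+00  4.91131320e-05 -1.57143354e+00] [-7.01679686e-01  3.34656788e-02  1.47757948e+00  2.51723566e-05
  1.63059387e+00  8.69755359e-01]
rot [ 0.    -0.008 -0.   ] shift [-16.42   0.04  11.24]
```

Emit:
send_rows:
  series: "0 0 0 -3 0 2 0;0 0 0 -6 0 4 0;0 0 0 -9 0 6 0;0 0 0 -12 0 8 0;0 0 0 -15 0 10 0;0 0 0 -16.4 0 11.2 0;0 0 0 -16.4 0 11.2 0;0 0 0 -16.4 0 11.2 0;0 0 0 -16.4 0 11.2 0;0 0 0 -16.4 0 11.2 0"

```text
time_s: 1.77
ee_pos: [0.4885, -0.1099, 0.3605]
eef_rot: [-1.571, -0.0, -1.572]
force: [-0.2, 0.5, -0.9]
grip_width: 0.0469
```

```bash
python3 - <<'E'
from h import *
C=cam("wrist");im=camera("wrist");save(im,"w1.png");np.savez("w1.npz",K=C[0],R=C[1],t=C[2])
im=camera("top");save(im,"top1.png")
E
```

```text
(no output)
```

View pics/w1.png

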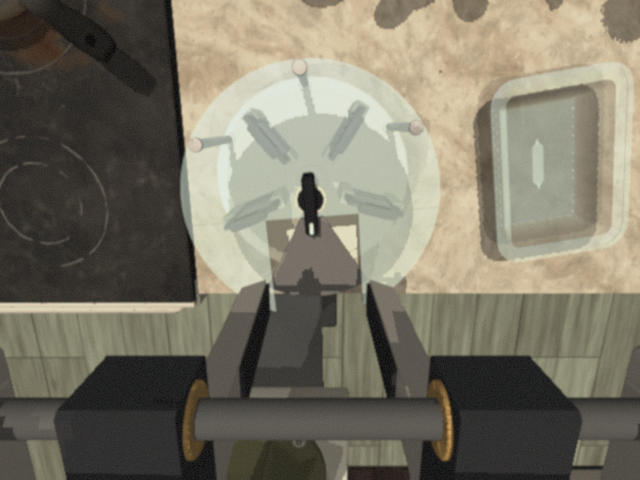

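```bash
python3 - <<'E'
from h import *
d=np.load("w1.npz");C=(d["K"],d["R"],d["t"]);im=cv2.imread("pics/w1.png");g=im.max(2)
m=(g<60).astype(np.uint8);m[:160]=0;m[245:]=0;m[:,:280]=0;m[:,340:]=0
p=np.argwhere(m)[:,::-1];print("knob",len(p),cv2.minAreaRect(p.astype(np.float32)),p.min(0),p.max(0))
for z in(.194,.16): print(z,onplane(C,(308.5,173),z).round(4),onplane(C,(312,236),z).round(4))
for n,uv,z in[("post",(299.5,68),.156),("post",(416,127),.156),("post",(195,144),.156),("gL",(267,219),.154),("gR",(358,215),.154),("gL2",(272,284),.154),("disc l",(181,190),.156),("disc r",(440,190),.156),("disc t",(310,60),.156),("shL",(276,285),.149),("shR",(357,292),.149)]: print(n,onplane(C,uv,z).round(4))
q=[onplane(C,u,.06)[:2] for u in[(494,80),(625,63),(630,238),(502,258)]];print("dish",np.round(q,3),np.mean(q,0))
E
```

```text
knob 834 ((310.0, 204.0), (62.0, 22.0), 90.0) [299 173] [321 235]
0.194 [ 0.5292 -0.1015  0.194 ] [ 0.4727 -0.1042  0.194 ]
0.16 [ 0.5251 -0.1007  0.16  ] [ 0.4631 -0.1036  0.16  ]
post [ 0.6175 -0.0933  0.156 ]
post [ 0.5668 -0.2005  0.156 ]
post [0.5518 0.0056 0.156 ]
gL [ 0.4791 -0.059   0.154 ]
gR [ 0.483  -0.1492  0.154 ]
gL2 [ 0.4095 -0.0616  0.154 ]
disc l [0.5085 0.023  0.156 ]
disc r [ 0.5081 -0.2277  0.156 ]
disc t [ 0.6241 -0.1027  0.156 ]
shL [ 0.4063 -0.0651  0.149 ]
shR [ 0.3982 -0.1509  0.149 ]
dish [[ 0.616 -0.307]
 [ 0.634 -0.451]
 [ 0.432 -0.5  ]
 [ 0.405 -0.343]] [ 0.5218565  -0.40032064]
```

```bash
python3 - <<'E'
from h import *
plan(.500,-.1025,.165,-1.5708+.045)
E
```

```text
rot [-0.002 -0.53   0.002] shift [-0.74 19.56  1.14]
```

Emit:
send_rows:
  series: "0 -0.53 0 -0.7 3 1.1 0;0 -0.53 0 -0.7 6 1.1 0;0 -0.53 0 -0.7 9 1.1 0;0 -0.53 0 -0.7 12 1.1 0;0 -0.53 0 -0.7 15 1.1 0;0 -0.53 0 -0.7 17 1.1 0;0 -0.53 0 -0.7 18.5 1.1 0;0 -0.53 0 -0.7 19.5 1.1 0;0 -0.53 0 -0.7 19.5 1.1 0;0 -0.53 0 -0.7 19.5 1.1 0"

```text
time_s: 2.7
ee_pos: [0.5, -0.1024, 0.1659]
eef_rot: [-1.571, -0.0, -1.525]
force: [0.4, -0.5, 1.2]
grip_width: 0.0472
```

Emit:
send_rows:
  series: "0 0 0 0 0 0 -0.6;0 0 0 0 0 0 -0.7;0 0 0 0 0 0 -0.8;0 0 0 0 0 0 -0.9;0 0 0 0 0 0 -1;0 0 0 0 0 0 -1;0 0 0 0 0 0 -1;0 0 0 0 0 0 -1;0 0 0 0 0 0 -1;0 0 0 0 0 0 -1"
  newtons: 30

```text
time_s: 3.53
ee_pos: [0.5, -0.1026, 0.1657]
eef_rot: [-1.57, -0.001, -1.525]
force: [-0.5, -5.2, 1.3]
grip_width: 0.0115
```

Gripped (11.5 mm, as the knob's 12). Turn one click.

Emit:
send_rows:
  series: "0 -1 0 0 0 0 -1;0 -2 0 0 0 0 -1;0 -3 0 0 0 0 -1;0 -4 0 0 0 0 -1;0 -5 0 0 0 0 -1;0 -6 0 0 0 0 -1;0 -7 0 0 0 0 -1;0 -8 0 0 0 0 -1;0 -9 0 0 0 0 -1;0 -10 0 0 0 0 -1"

```text
time_s: 4.37
ee_pos: [0.5004, -0.1023, 0.1657]
eef_rot: [-1.57, -0.001, -0.649]
force: [1.9, -3.6, 0.5]
grip_width: 0.0166
```

Emit:
send_rows:
  series: "0 -1 0 0 0 0 -1;0 -2 0 0 0 0 -1;0 -3 0 0 0 0 -1;0 -4 0 0 0 0 -1;0 -4.4 0 0 0 0 -1;0 -4.4 0 0 0 0 -1;0 -4.4 0 0 0 0 -0.6;0 -4.4 0 0 0 0 -0.3;0 -4.4 0 0 0 0 0;0 -4.4 0 0 0 0 0"

```text
time_s: 5.2
ee_pos: [0.4999, -0.102, 0.1654]
eef_rot: [-1.571, 0.0, -0.268]
force: [0.1, -0.2, 0.2]
grip_width: 0.0353
```

Emit:
send_rows:
  series: "0 0 0 0 -2 0 0;0 0 0 0 -5 0 0;0 0 0 0 -8 0 0;0 0 0 0 -11 0 0;0 0 0 0 -14 0 0;0 0 0 0 -15 0 0;0 0 0 0 -15 0 0;0 0 0 0 -15 0 0;0 0 0 0 -15 0 0;0 0 0 0 -15 0 0"

```text
time_s: 6.03
ee_pos: [0.4996, -0.1019, 0.3137]
eef_rot: [-1.571, 0.003, -0.268]
force: [-0.6, -1.0, -0.2]
grip_width: 0.0468
```

```bash
python3 - <<'E'
from h import *
c,s=np.cos(.045),np.sin(.045)
print("gate",.5-.071*c,-.1025-.071*s)
plan(.5-.071*c,-.1025-.071*s,.30,-1.5708+.045)
plan(.5-.071*c,-.1025-.071*s,.314,1.5708+.045)
print(get_obs()["qpos"])
E
```

```text
gate 0.4290718753698032 -0.10569392179667388
rot [ 0.02  14.414 -0.028] shift [-6.7   1.39 -2.23]
rot [ -0.03  -21.586  -0.022] shift [-6.7  -0.01 -2.23]
[-2.73127388e-01  1.50220927e-01  1.45492772e+00 -6.79753234e-06
  1.53916542e+00 -5.26060849e-03]
```

Emit:
send_rows:
  series: "0 1.5 0 0 0 0 0;0 3 0 0 0 0 0;0 4.5 0 0 0 0 0;0 6 0 0 0 0 0;0 7.5 0 0 0 0 0;0 9 0 0 0 0 0;0 10.5 0 0 0 0 0;0 12 0 0 0 0 0;0 13.5 0 0 0 0 0;0 14.4 0 0 0 0 0"

```text
time_s: 6.87
ee_pos: [0.4997, -0.102, 0.3142]
eef_rot: [-1.573, 0.001, -1.524]
force: [0.7, 0.3, -0.2]
grip_width: 0.0472
```

```bash
cat >> h.py <<'E'
def look(n):
    C=cam("wrist");save(camera("wrist"),n+".png");np.savez(n+".npz",K=C[0],R=C[1],t=C[2]);return C
def load(n):
    d=np.load(n+".npz");return (d["K"],d["R"],d["t"]),cv2.imread("pics/"+n+".png")
E
python3 - <<'E'
from h import *
C=look("w2");print(get_obs()["ee_pos"],get_obs()["eef_rot"])
c,s=np.cos(.045),np.sin(.045)
for z in(.142,.094):print(z,px(C,[.5-.071*c,-.1025-.071*s,z]))
im=cv2.imread("pics/w2.png")[100:400,120:520];cv2.imwrite("pics/c2.png",cv2.resize(im,None,fx=2,fy=2))
E
```

```text
[ 0.49976288 -0.10199908  0.31429335] [-1.57251351e+00  5.58637581e-04 -1.53384738e+00]
0.142 [318.89951502 289.56867784]
0.094 [318.80795929 271.51592846]
```

View pics/c2.png

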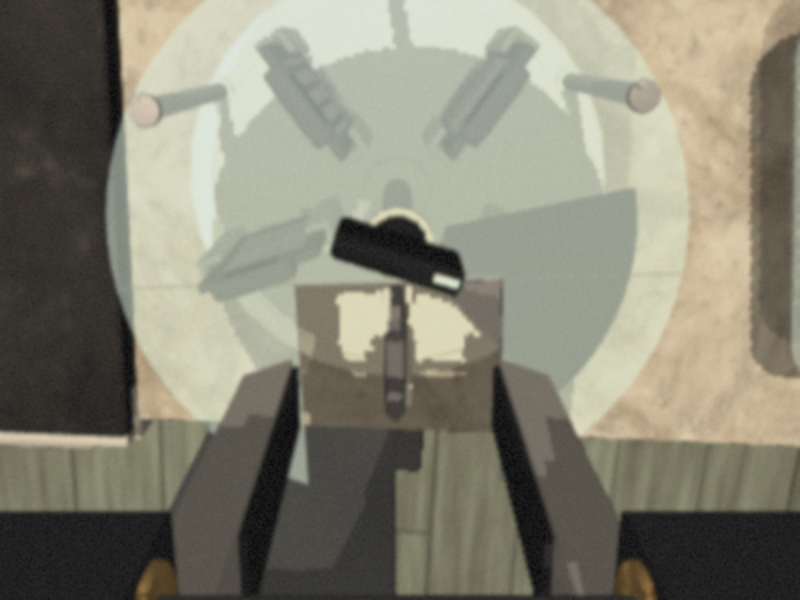

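```bash
python3 - <<'E'
from h import *
plan(.429,-.1055,.20,-1.5708+.045);plan(.429,-.1055,.114,-1.5708+.045)
E
```

```text
rot [ 0.02  -0.092 -0.006] shift [ 0.09 11.44 -7.06]
rot [ 0.02  -0.092 -0.006] shift [ 0.1  20.04 -7.05]
```

Emit:
send_rows:
  series: "0 0 0 0 0 -3 0;0 0 0 0 0 -6 0;0 0 0 0.1 0 -7.05 0;0 0 0 0.1 4 -7.05 0;0 0 0 0.1 8 -7.05 0;0 0 0 0.1 12 -7.05 0;0 0 0 0.1 15 -7.05 0;0 0 0 0.1 18 -7.05 0;0 0 0 0.1 20 -7.05 0;0 0 0 0.1 20 -7.05 0"

```text
time_s: 7.75
ee_pos: [0.4276, -0.1061, 0.1115]
eef_rot: [-1.577, 0.003, -1.516]
force: [0.6, -0.4, 0.4]
grip_width: 0.0468
```

Emit:
send_rows:
  series: "0 0 0 0 0 0 -0.6;0 0 0 0 0 0 -0.7;0 0 0 0 0 0 -0.8;0 0 0 0 0 0 -0.9;0 0 0 0 0 0 -1;0 0 0 0 0 0 -1;0 0 0 0 0 0 -1;0 0 0 0 0 0 -1;0 0 0 0 0 0 -1;0 0 0 0 0 0 -1"
  newtons: 40

```text
time_s: 8.58
ee_pos: [0.4299, -0.1068, 0.1159]
eef_rot: [-1.57, -0.0, -1.518]
force: [-0.4, 0.1, 6.5]
grip_width: 0.0095
```

Emit:
send_rows:
  series: "0 0 0 0 -1 0 -1;0 0 0 0 -2.5 0 -1;0 0 0 0 -4 0 -1;0 0 0 0 -6 0 -1;0 0 0 0 -8 0 -1;0 0 0 0 -10 0 -1;0 0 0 0 -12 0 -1;0 0 0 0 -14 0 -1;0 0 0 0 -16 0 -1;0 0 0 0 -16 0 -1"

```text
time_s: 9.42
ee_pos: [0.4304, -0.1071, 0.2794]
eef_rot: [-1.566, -0.002, -1.518]
force: [0.6, 0.4, -0.7]
grip_width: 0.0098
```

```bash
python3 - <<'E'
from h import *
C=cam("top");im=camera("top");save(im,"top2.png")
print(get_obs()["grip_width"])
g=im[205:345,170:400];cv2.imwrite("pics/c3.png",cv2.resize(g[:,:,::-1],None,fx=3.4,fy=3.4,interpolation=cv2.INTER_CUBIC))
E
```

```text
0.009686389983253881
```

View pics/c3.png

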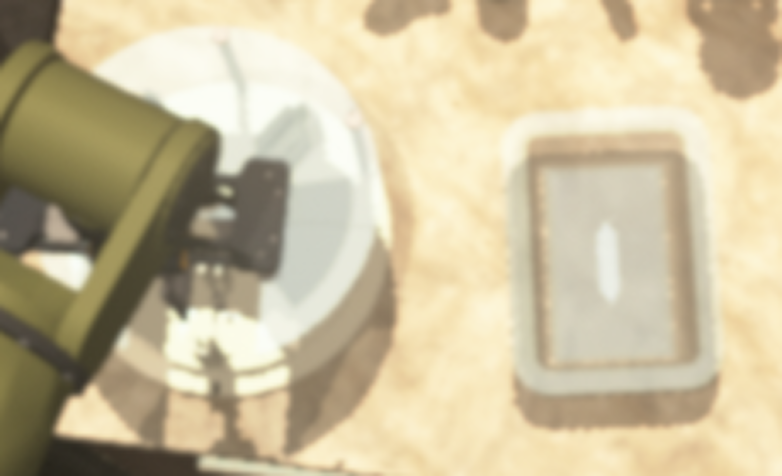

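```bash
cat >> h.py <<'E'
def plan2(p,yaw,tilt=0,frm=None):
    "rows to pose with tilt (deg, fingers' tip leaning to tool +x); frm = (p,yaw,tilt) start"
    f=lambda yaw,t:Ro.from_euler("xyz",[-np.pi/2,0,yaw])*Ro.from_rotvec([0,0,-np.radians(t)])
    if frm is None: o=get_obs();R=Ro.from_euler("xyz",o["eef_rot"]);p0=o["ee_pos"]
    else: p0=np.array(frm[0]);R=f(*frm[1:])
    print("rot",((R.inv()*f(yaw,tilt)).as_rotvec(degrees=True)/5).round(2),"shift",(R.inv().apply(np.array(p)-p0)*100).round(2))
E
python3 - <<'E'
from h import *
a=cv2.imread("pics/top0.png");b=cv2.imread("pics/top2.png")
r=cv2.matchTemplate(b,a[230:335,312:390],cv2.TM_CCOEFF_NORMED);print(cv2.minMaxLoc(r))
A=[.548,-.398,.30]
plan2(A,.17)
plan2([.548,-.398,.15],.17,30,(A,.17,0))
plan2([.548,-.398,.092],.17,30,(A,.17,0))
E
```

```text
(-0.4584033191204071, 0.9997630715370178, (455, 183), (312, 230))
rot [-1.000e-02 -1.934e+01  4.000e-02] shift [29.7  -2.22 10.25]
rot [-0.  0. -6.] shift [ 0. 15. -0.]
rot [-0.  0. -6.] shift [ 0.  20.8 -0. ]
```

Emit:
send_rows:
  series: "0 0 0 3 -1 1 -1;0 0 0 6 -2.2 2 -1;0 -1.2 0 9 -2.2 3 -1;0 -2.4 0 12 -2.2 4 -1;0 -3.6 0 15.5 -2.2 5.2 -1;0 -4.8 0 19 -2.2 6.5 -1;0 -6 0 22.5 -2.2 7.8 -1;0 -7.2 0 26 -2.2 9 -1;0 -8.4 0 29.7 -2.2 10.25 -1;0 -9.7 0 29.7 -2.2 10.25 -1"

```text
time_s: 10.3
ee_pos: [0.548, -0.403, 0.2916]
eef_rot: [-1.571, 0.007, -0.67]
force: [-0.5, 0.6, -1.9]
grip_width: 0.0096
```

Emit:
send_rows:
  series: "0 -1.2 0 0 0 0 -1;0 -2.4 0 0 0 0 -1;0 -3.6 0 0 0 0 -1;0 -4.8 0 0 0 0 -1;0 -6 0 0 0 0 -1;0 -7.2 0 0 0 0 -1;0 -8.4 0 0 0 0 -1;0 -9.6 0 0 0 0 -1;0 -9.6 0 0 0 0 -1;0 -9.6 0 0 0 0 -1"

```text
time_s: 11.13
ee_pos: [0.5475, -0.3978, 0.2964]
eef_rot: [-1.57, 0.001, 0.163]
force: [-0.5, 0.3, -1.5]
grip_width: 0.0099
```

```bash
python3 - <<'E'
from h import *
o=get_obs();print(o["ee_pos"],o["eef_rot"],o["qpos"])
C=look("w3")
for d in[(.062,.092),(-.062,.092),(-.062,-.092),(.062,-.092)]:
    u=np.array([np.cos(.17),np.sin(.17)]);v=np.array([-u[1],u[0]]);print(px(C,[*(np.array([.518,-.403])+d[0]*-v+d[1]*u),.004]).round())
plan2([.548,-.398,.15],.17,30)
plan2([.548,-.398,.092],.17,30)
E
```

```text
[ 0.54754214 -0.39781425  0.29635834] [-1.56954142e+00  1.08900510e-03  1.63184208e-01] [-6.82431783e-01  5.64846681e-01  9.42663188e-01  1.73884753e-05
  1.63574423e+00 -8.45614194e-01]
[368. 245.]
[371. 142.]
[211. 143.]
[220. 246.]
rot [ 0.01 -0.08 -6.01] shift [ 0.05 14.66 -0.04]
rot [ 0.01 -0.08 -6.01] shift [ 0.05 20.46 -0.04]
```

View pics/w3.png

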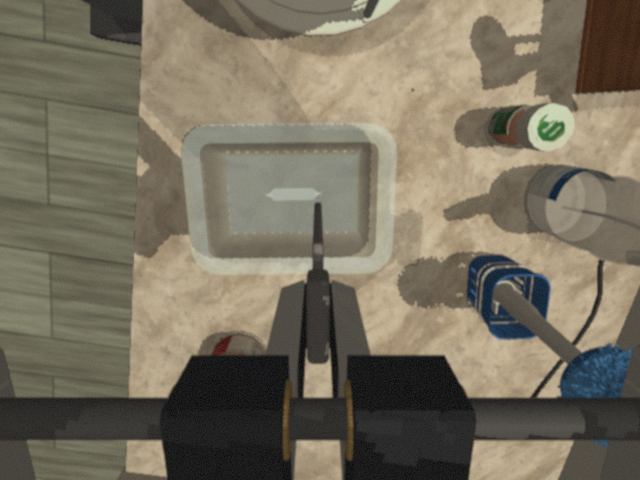

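Emit:
send_rows:
  series: "0 0 -1 0 1 0 -1;0 0 -2 0 3 0 -1;0 0 -3 0 5 0 -1;0 0 -4 0 8 0 -1;0 0 -5 0 11 0 -1;0 0 -6 0 14 0 -1;0 0 -6 0 16 0 -1;0 0 -6 0 18 0 -1;0 0 -6 0 19.5 0 -1;0 0 -6 0 20.2 0 -1"

```text
time_s: 12.02
ee_pos: [0.5471, -0.3974, 0.0931]
eef_rot: [-1.567, -0.522, 0.163]
force: [0.2, 0.7, -1.5]
grip_width: 0.0098
```

Emit:
send_rows:
  series: "0 0 0 0 0 0 -1;0 0 0 0 0 0 -0.8;0 0 0 0 0 0 -0.7;0 0 0 0 0 0 -0.6;0 0 0 0 0 0 -0.5;0 0 0 0 0 0 -0.4;0 0 0 0 -1 0 -0.4;0 0 0 0 -3 0 -0.4;0 0 0 0 -5 0 -0.4;0 0 0 0 -7 0 -0.4"

```text
time_s: 12.85
ee_pos: [0.5125, -0.4038, 0.1575]
eef_rot: [-1.571, -0.524, 0.167]
force: [-0.4, -1.0, -0.0]
grip_width: 0.0279
```

Emit:
send_rows:
  series: "0 0 1 0 -3 0 0;0 0 2 0 -6 0 0;0 0 3 0 -9 0 0;0 0 4 0 -12 0 0;0 0 5 0 -14 0 0;0 0 6 0 -14 0 0;0 0 6 0 -14 0 0;0 0 6 0 -14 0 0;0 0 6 0 -14 0 0;0 0 6 0 -14 0 0"

```text
time_s: 13.68
ee_pos: [0.4436, -0.4153, 0.2769]
eef_rot: [-1.57, -0.001, 0.166]
force: [-0.6, -0.9, -0.6]
grip_width: 0.0469
```

```bash
python3 - <<'E'
from h import *
look("w4");o=get_obs();print(o["ee_pos"],o["eef_rot"])
plan2([.30,-.30,.32],-2.2+.045-.0,0)
plan(.5,-.1025,.32,-.268)
im=cv2.imread("pics/w4.png")[60:360,150:450];cv2.imwrite("pics/c4.png",cv2.resize(im,None,fx=1.5,fy=1.5))
E
```

```text
[ 0.4436002  -0.41542025  0.27695191] [-1.57004285e+00 -9.19088092e-04  1.65740156e-01]
rot [-2.000e-02  2.659e+01 -0.000e+00] shift [-12.26  -4.31  13.76]
rot [-0.01   4.97   0.008] shift [10.73 -4.27 29.94]
```

View pics/c4.png

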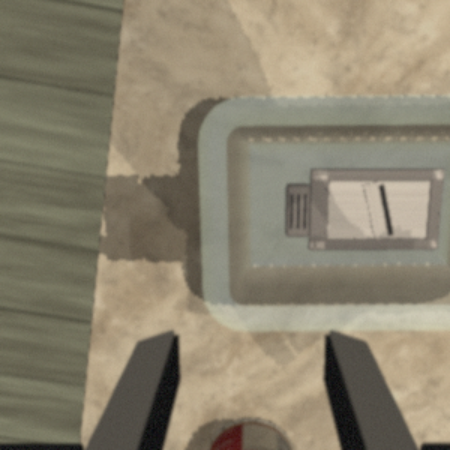

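Emit:
send_rows:
  series: "0 0 0 1 -2 3 0;0 0.6 0 2 -4.3 6 0;0 1.2 0 3.2 -4.3 9 0;0 1.8 0 4.3 -4.3 12 0;0 2.4 0 5.4 -4.3 15 0;0 3 0 6.5 -4.3 18.5 0;0 3.6 0 7.8 -4.3 22 0;0 4.2 0 9 -4.3 25.5 0;0 4.97 0 10.2 -4.3 28.5 0;0 4.97 0 10.7 -4.3 29.9 0"

```text
time_s: 14.57
ee_pos: [0.5002, -0.0998, 0.3204]
eef_rot: [-1.569, -0.001, -0.27]
force: [0.7, -0.5, -0.1]
grip_width: 0.0468
```

Emit:
send_rows:
  series: "0 0 0 0 3 0 0;0 0 0 0 6 0 0;0 0 0 0 9 0 0;0 0 0 0 11.5 0 0;0 0 0 0 13.5 0 0;0 0 0 0 14.5 0 0;0 0 0 0 15.3 0 0;0 0 0 0 15.3 0 0;0 0 0 0 15.3 0 0;0 0 0 0 15.3 0 0"

```text
time_s: 15.4
ee_pos: [0.5006, -0.1029, 0.1685]
eef_rot: [-1.571, -0.002, -0.267]
force: [-0.1, 0.0, 0.3]
grip_width: 0.0471
```

```bash
python3 - <<'E'
from h import *
plan(.5,-.1025,.1655,-.268)
E
```

```text
rot [-0.002  0.006  0.022] shift [-0.07  0.3   0.02]
```

Emit:
send_rows:
  series: "0 0 0 0 0.2 0 -0.6;0 0 0 0 0.3 0 -0.7;0 0 0 0 0.3 0 -0.8;0 0 0 0 0.3 0 -0.9;0 0 0 0 0.3 0 -1;0 0 0 0 0.3 0 -1;0 0 0 0 0.3 0 -1;0 0 0 0 0.3 0 -1;0 0 0 0 0.3 0 -1;0 -0.5 0 0 0.3 0 -1"
  newtons: 55

```text
time_s: 16.23
ee_pos: [0.5, -0.1027, 0.1644]
eef_rot: [-1.571, 0.0, -0.224]
force: [-3.3, 1.1, 3.9]
grip_width: 0.0116
```

Emit:
send_rows:
  series: "0 -1 0 0 0 0 -1;0 -2 0 0 0 0 -1;0 -3 0 0 0 0 -1;0 -4 0 0 0 0 -1;0 -5 0 0 0 0 -1;0 -6 0 0 0 0 -1;0 -7 0 0 0 0 -1;0 -8 0 0 0 0 -1;0 -9 0 0 0 0 -1;0 -10 0 0 0 0 -1"

```text
time_s: 17.07
ee_pos: [0.4999, -0.1024, 0.1644]
eef_rot: [-1.57, 0.0, 0.653]
force: [-4.1, 4.4, 2.9]
grip_width: 0.0119
```

Emit:
send_rows:
  series: "0 -1 0 0 0 0 -1;0 -2 0 0 0 0 -1;0 -3 0 0 0 0 -1;0 -3.9 0 0 0 0 -1;0 -3.9 0 0 0 0 -1;0 -3.9 0 0 0 0 -1;0 -3.9 0 0 0 0 -0.6;0 -3.9 0 0 0 0 -0.3;0 -3.9 0 0 0 0 0;0 -3.9 0 0 0 0 0"

```text
time_s: 17.9
ee_pos: [0.5002, -0.1028, 0.1642]
eef_rot: [-1.571, -0.0, 0.989]
force: [-0.5, 0.3, -0.1]
grip_width: 0.0347
```

Emit:
send_rows:
  series: "0 0 0 0 -2 0 0;0 0 0 0 -5 0 0;0 0 0 0 -8 0 0;0 -1 0 0 -11 0 0;0 -2 0 0 -14 0 0;0 -3 0 0 -15 0 0;0 -4 0 0 -15 0 0;0 -5 0 0 -15 0 0;0 -6 0 0 -15 0 0;0 -7.2 0 0 -15 0 0"

```text
time_s: 18.73
ee_pos: [0.5002, -0.1027, 0.3143]
eef_rot: [-1.571, 0.0, 1.622]
force: [-0.5, -0.4, -0.3]
grip_width: 0.0473
```

```bash
python3 - <<'E'
from h import *
o=get_obs();print(o["qpos"]);C=look("w5")
for z in(.142,.094):print(z,px(C,[.429,-.1055,z]))
plan(.429,-.1055,.114,np.pi/2+.045)
im=cv2.imread("pics/w5.png")[60:460,120:520];cv2.imwrite("pics/c5.png",cv2.resize(im,None,fx=1.3,fy=1.3))
E
```

```text
[-2.74356583e-01  1.49942183e-01  1.45402683e+00  1.92643016e-05
  1.53748466e+00 -1.89603309e+00]
0.142 [317.74956439 136.26844261]
0.094 [317.69092387 134.64256953]
rot [ 0.     0.166 -0.   ] shift [ 0.15 20.02  7.12]
```

View pics/c5.png

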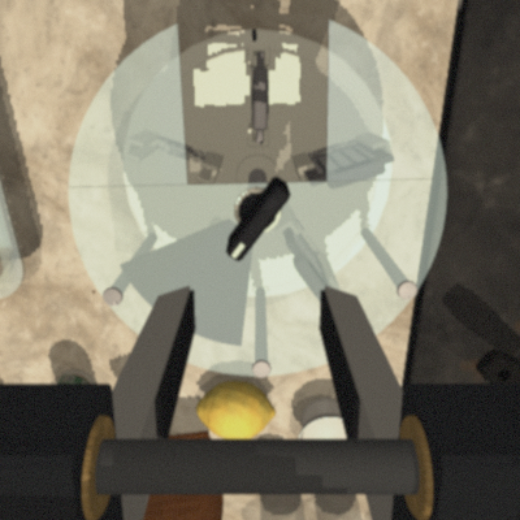

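Emit:
send_rows:
  series: "0 0 0 0 0 3 0;0 0 0 0 0 6 0;0 0 0 0.25 0 7.1 0;0 0 0 0.25 4 7.1 0;0 0 0 0.25 8 7.1 0;0 0 0 0.25 12 7.1 0;0 0 0 0.25 15 7.1 0;0 0 0 0.25 18 7.1 0;0 0 0 0.25 20 7.1 0;0 0 0 0.25 20 7.1 0"

```text
time_s: 19.62
ee_pos: [0.4273, -0.103, 0.1109]
eef_rot: [-1.565, -0.002, 1.615]
force: [0.5, -1.1, 0.1]
grip_width: 0.0472
```

Emit:
send_rows:
  series: "0 0 0 0 0 0 -0.6;0 0 0 0 0 0 -0.7;0 0 0 0 0 0 -0.8;0 0 0 0 0 0 -0.9;0 0 0 0 0 0 -1;0 0 0 0 0 0 -1;0 0 0 0 0 0 -1;0 0 0 0 0 0 -1;0 0 0 0 0 0 -1;0 0 0 0 0 0 -1"
  newtons: 40

```text
time_s: 20.45
ee_pos: [0.4294, -0.1037, 0.1148]
eef_rot: [-1.572, 0.0, 1.618]
force: [-0.3, -0.1, 5.3]
grip_width: 0.0097
```

Emit:
send_rows:
  series: "0 0 0 0 -1 0 -1;0 0 0 0 -2.5 0 -1;0 0 0 0 -4 0 -1;0 0 0 0 -6 0 -1;0 0 0 0 -8 0 -1;0 0 0 0 -10 0 -1;0 0 0 0 -12 0 -1;0 0 0 0 -14 0 -1;0 0 0 0 -16 0 -1;0 0 0 0 -18 0 -1"

```text
time_s: 21.28
ee_pos: [0.4287, -0.1033, 0.2958]
eef_rot: [-1.571, -0.0, 1.618]
force: [0.5, 0.3, -0.4]
grip_width: 0.0095
```

```bash
cat >> h.py <<'E'
def dish():
    a=cv2.imread("pics/top0.png");im=camera("top");save(im,"topn.png");b=im[:,:,::-1].copy()
    t=a[230:335,312:390].copy();m=np.full(t.shape[:2],255,np.uint8);m[15:-22,12:-12]=0
    r=cv2.matchTemplate(b[190:380,250:450],t,cv2.TM_CCORR_NORMED,mask=m);v=cv2.minMaxLoc(r);print("dish match",v[1],np.add(v[3],(250,190)),"was 312,230")
E
python3 - <<'E'
from h import *
dish();print(get_obs()["grip_width"])
plan2([.548,-.398,.30],.17)
E
```

```text
dish match 0.999994695186615 [312 230] was 312,230
0.0096206119904803
rot [ 0.06 16.59  0.02] shift [-29.96   0.05 -10.44]
```

Emit:
send_rows:
  series: "0 0 0 -3 -1 -1 -1;0 0 0 -6 -1 -2 -1;0 0.9 0 -9 -1 -3 -1;0 1.9 0 -12 -1 -4 -1;0 3 0 -15.5 -1 -5.2 -1;0 4 0 -19 -1 -6.5 -1;0 5 0 -22.5 0 -7.8 -1;0 6 0 -26 0 -9 -1;0 7 0 -30 0 -10.4 -1;0 8.2 0 -30 0 -10.4 -1"

```text
time_s: 22.17
ee_pos: [0.5475, -0.4035, 0.2897]
eef_rot: [-1.565, 0.0, 0.895]
force: [-0.4, 0.4, -2.6]
grip_width: 0.0096
```

Emit:
send_rows:
  series: "0 1.2 0 0 0 0 -1;0 2.4 0 0 0 0 -1;0 3.6 0 0 0 0 -1;0 4.8 0 0 0 0 -1;0 6 0 0 0 0 -1;0 7.2 0 0 0 0 -1;0 8.4 0 0 0 0 -1;0 8.4 0 0 0 0 -1;0 8.4 0 0 0 0 -1;0 8.4 0 0 0 0 -1"

```text
time_s: 23.0
ee_pos: [0.547, -0.3983, 0.2943]
eef_rot: [-1.57, 0.0, 0.173]
force: [-0.1, 0.7, -0.3]
grip_width: 0.0097
```

```bash
python3 - <<'E'
from h import *
print(get_obs()["grip_width"]);dish()
plan2([.548,-.398,.10],.17,30)
E
```

```text
0.009706491574233655
dish match 0.9787774682044983 [372 258] was 312,230
rot [-0.01  0.02 -6.  ] shift [1.100e-01 1.943e+01 1.000e-02]
```

Emit:
send_rows:
  series: "0 0 -1 0 1 0 -1;0 0 -2 0 3 0 -1;0 0 -3 0 5 0 -1;0 0 -4 0 8 0 -1;0 0 -5 0 11 0 -1;0 0 -6 0 13.5 0 -1;0 0 -6 0 15.5 0 -1;0 0 -6 0 17.5 0 -1;0 0 -6 0 18.7 0 -1;0 0 -6 0 19.3 0 -1"

```text
time_s: 23.88
ee_pos: [0.5467, -0.3979, 0.0996]
eef_rot: [-1.57, -0.522, 0.17]
force: [-1.2, -1.3, -1.0]
grip_width: 0.0098
```

Emit:
send_rows:
  series: "0 0 0 0 0 0 -1;0 0 0 0 0 0 -0.8;0 0 0 0 0 0 -0.7;0 0 0 0 0 0 -0.6;0 0 0 0 0 0 -0.5;0 0 0 0 0 0 -0.4;0 0 0 0 -1 0 -0.4;0 0 0 0 -3 0 -0.4;0 0 0 0 -5 0 -0.4;0 0 0 0 -7 0 -0.4"

```text
time_s: 24.72
ee_pos: [0.5118, -0.4043, 0.1633]
eef_rot: [-1.571, -0.524, 0.169]
force: [-0.3, 0.5, 0.5]
grip_width: 0.0281
```

Emit:
send_rows:
  series: "0 0 1 0 -3 0 0;0 0 2 0 -6 0 0;0 0 3 0 -9 0 0;0 0 4 0 -12 0 0;0 0 5 0 -14 0 0;0 0 6 0 -14 0 0;0 0 6 0 -14 0 0;0 0 6 0 -14 0 0;0 0 6 0 -14 0 0;0 0 6 0 -14 0 0"

```text
time_s: 25.55
ee_pos: [0.443, -0.416, 0.2827]
eef_rot: [-1.57, -0.001, 0.169]
force: [-0.1, 0.2, 1.5]
grip_width: 0.0471
```

```bash
python3 - <<'E'
from h import *
look("w6");plan(.5,-.1025,.32,.989)
im=cv2.imread("pics/w6.png")[60:360,150:450];cv2.imwrite("pics/c6.png",cv2.resize(im,None,fx=1.5,fy=1.5))
E
```

```text
rot [-4.000e-03 -9.404e+00  1.400e-02] shift [10.88 -3.68 29.96]
```

View pics/c6.png

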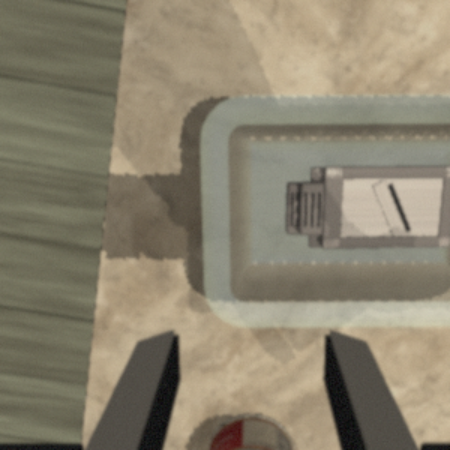

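Emit:
send_rows:
  series: "0 1.3 0 1 -2 3 0;0 2.6 0 2 -3.7 6 0;0 3.9 0 3.2 -3.7 9 0;0 5.2 0 4.3 -3.7 12 0;0 6.5 0 5.4 -3.7 15 0;0 7.8 0 6.5 -3.7 18.5 0;0 9.1 0 7.8 -3.7 22 0;0 10.4 0 9 -3.7 25.5 0;0 11.7 0 10.3 -3.7 28.5 0;0 13 0 10.9 -3.7 30 0"

```text
time_s: 26.43
ee_pos: [0.5006, -0.0991, 0.3203]
eef_rot: [-1.569, 0.0, -0.97]
force: [0.1, 0.1, -0.1]
grip_width: 0.0471
```

Emit:
send_rows:
  series: "0 1.4 0 0 0 0 0;0 2.8 0 0 0 0 0;0 4.2 0 0 0 0 0;0 5.6 0 0 0 0 0;0 7 0 0 0 0 0;0 8.4 0 0 0 0 0;0 9.8 0 0 0 0 0;0 11.2 0 0 0 0 0;0 12.6 0 0 0 0 0;0 13.6 0 0 0 0 0"

```text
time_s: 27.27
ee_pos: [0.5002, -0.1022, 0.32]
eef_rot: [-1.571, 0.001, -2.159]
force: [0.9, 0.1, 0.4]
grip_width: 0.0475
```

```bash
python3 - <<'E'
from h import *
print(get_obs()["qpos"][5])
plan(.5,-.1025,.1655,-2.153)
E
```

```text
1.885675878532491
rot [ 0.    -0.072 -0.01 ] shift [ 0.06 15.45 -0.  ]
```

Emit:
send_rows:
  series: "0 0 0 0 3 0 0;0 0 0 0 6 0 0;0 0 0 0 9 0 0;0 0 0 0 11.5 0 0;0 0 0 0 13.5 0 0;0 0 0 0 14.5 0 0;0 -0.07 0 0 15.5 0 0;0 -0.07 0 0 15.5 0 0;0 -0.07 0 0 15.5 0 -0.3;0 -0.07 0 0 15.5 0 -0.6"
  newtons: 55

```text
time_s: 28.1
ee_pos: [0.501, -0.1021, 0.1663]
eef_rot: [-1.569, 0.001, -2.146]
force: [-0.4, -0.3, -0.1]
grip_width: 0.0369
```

Emit:
send_rows:
  series: "0 0 0 0 0 0 -0.8;0 0 0 0 0 0 -0.9;0 0 0 0 0 0 -1;0 0 0 0 0 0 -1;0 0 0 0 0 0 -1;0 0 0 0 0 0 -1;0 0 0 0 0 0 -1;0 0 0 0 0 0 -1;0 0 0 0 0 0 -1;0 -0.5 0 0 0 0 -1"

```text
time_s: 28.93
ee_pos: [0.5002, -0.1027, 0.1655]
eef_rot: [-1.571, -0.001, -2.104]
force: [-4.2, -5.0, 3.3]
grip_width: 0.0116
```

Emit:
send_rows:
  series: "0 -1 0 0 0 0 -1;0 -2 0 0 0 0 -1;0 -3 0 0 0 0 -1;0 -4 0 0 0 0 -1;0 -5 0 0 0 0 -1;0 -6 0 0 0 0 -1;0 -7 0 0 0 0 -1;0 -8 0 0 0 0 -1;0 -9 0 0 0 0 -1;0 -10 0 0 0 0 -1"

```text
time_s: 29.77
ee_pos: [0.5001, -0.1026, 0.1655]
eef_rot: [-1.572, -0.001, -1.226]
force: [-5.5, -4.9, 4.6]
grip_width: 0.0117
```

Emit:
send_rows:
  series: "0 -1 0 0 0 0 -1;0 -2 0 0 0 0 -1;0 -3 0 0 0 0 -1;0 -3.9 0 0 0 0 -1;0 -3.9 0 0 0 0 -1;0 -3.9 0 0 0 0 -1;0 -3.9 0 0 0 0 -0.6;0 -3.9 0 0 0 0 -0.3;0 -3.9 0 0 0 0 0;0 -3.9 0 0 0 0 0"

```text
time_s: 30.6
ee_pos: [0.5005, -0.1019, 0.1652]
eef_rot: [-1.571, 0.0, -0.889]
force: [-0.3, 0.5, -0.4]
grip_width: 0.0348
```

Emit:
send_rows:
  series: "0 0 0 0 -2 0 0;0 0 0 0 -5 0 0;0 0 0 0 -8 0 0;0 1 0 0 -11 0 0;0 2 0 0 -14 0 0;0 3 0 0 -15 0 0;0 4 0 0 -15 0 0;0 5 0 0 -15 0 0;0 6 0 0 -15 0 0;0 7.2 0 0 -15 0 0"

```text
time_s: 31.43
ee_pos: [0.5005, -0.1019, 0.3152]
eef_rot: [-1.571, 0.0, -1.522]
force: [0.1, -0.5, 0.8]
grip_width: 0.0469
```

```bash
python3 - <<'E'
from h import *
C=look("w7")
for z in(.142,.094):print(z,px(C,[.429,-.1055,z]))
plan(.429,-.1045,.114,-np.pi/2+.045)
im=cv2.imread("pics/w7.png")[120:320,180:480];cv2.imwrite("pics/c7.png",cv2.resize(im,None,fx=1.5,fy=1.5))
E
```

```text
0.142 [318.4691141  290.38460153]
0.094 [318.4000009  272.36965362]
rot [ 0.    -0.052 -0.   ] shift [-0.03 20.11 -7.16]
```

View pics/c7.png

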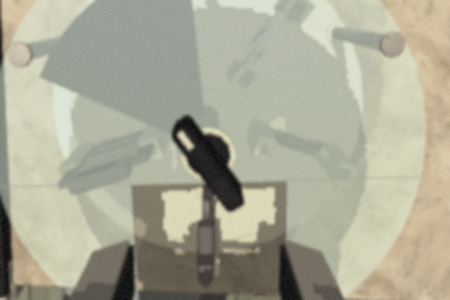

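Emit:
send_rows:
  series: "0 0 0 0 0 -3 0;0 0 0 0 0 -6 0;0 0 0 0 0 -7.15 0;0 0 0 0 4 -7.15 0;0 0 0 0 8 -7.15 0;0 0 0 0 12 -7.15 0;0 0 0 0 15 -7.15 0;0 0 0 0 18 -7.15 0;0 0 0 0 20.1 -7.15 0;0 0 0 0 20.1 -7.15 0"

```text
time_s: 32.32
ee_pos: [0.4272, -0.1051, 0.1107]
eef_rot: [-1.577, 0.002, -1.516]
force: [-0.3, 0.5, 1.1]
grip_width: 0.0466
```

Emit:
send_rows:
  series: "0 0 0 0 0 0 -0.6;0 0 0 0 0 0 -0.7;0 0 0 0 0 0 -0.8;0 0 0 0 0 0 -0.9;0 0 0 0 0 0 -1;0 0 0 0 0 0 -1;0 0 0 0 0 0 -1;0 0 0 0 0 0 -1;0 0 0 0 0 0 -1;0 0 0 0 0 0 -1"
  newtons: 40

```text
time_s: 33.15
ee_pos: [0.4294, -0.1058, 0.1147]
eef_rot: [-1.57, -0.0, -1.518]
force: [-0.4, 0.3, 5.4]
grip_width: 0.0096
```

Emit:
send_rows:
  series: "0 0 0 0 -1 0 -1;0 0 0 0 -2.5 0 -1;0 0 0 0 -4 0 -1;0 0 0 0 -6 0 -1;0 0 0 0 -8 0 -1;0 0 0 0 -10 0 -1;0 0 0 0 -12 0 -1;0 0 0 0 -14 0 -1;0 0 0 0 -16 0 -1;0 0 0 0 -18 0 -1"

```text
time_s: 33.98
ee_pos: [0.4287, -0.1057, 0.2958]
eef_rot: [-1.571, -0.0, -1.518]
force: [1.8, -0.0, 0.0]
grip_width: 0.01
```

```bash
python3 - <<'E'
from h import *
dish();print(get_obs()["grip_width"])
plan2([.538,-.400,.30],.17)
E
```

```text
dish match 0.999995231628418 [312 230] was 312,230
0.009923114984740196
rot [ -0.02 -19.34   0.06] shift [29.94  0.06  9.26]
```

Emit:
send_rows:
  series: "0 0 0 3 -1 1 -1;0 0 0 6 -1 2 -1;0 -1.2 0 9 -1 3 -1;0 -2.4 0 12 -1 4 -1;0 -3.6 0 15.5 -1 5.2 -1;0 -4.8 0 19 -1 6.3 -1;0 -6 0 22.5 0 7.4 -1;0 -7.2 0 26 0 8.5 -1;0 -8.4 0 29.9 0 9.25 -1;0 -9.7 0 29.9 0 9.25 -1"

```text
time_s: 34.87
ee_pos: [0.537, -0.4046, 0.2906]
eef_rot: [-1.572, 0.004, -0.67]
force: [0.5, 0.2, -2.3]
grip_width: 0.0096
```

Emit:
send_rows:
  series: "0 -1.2 0 0 0 0 -1;0 -2.4 0 0 0 0 -1;0 -3.6 0 0 0 0 -1;0 -4.8 0 0 0 0 -1;0 -6 0 0 0 0 -1;0 -7.2 0 0 0 0 -1;0 -8.4 0 0 0 0 -1;0 -9.6 0 0 0 0 -1;0 -9.6 0 0 0 0 -1;0 -9.6 0 0 0 0 -1"

```text
time_s: 35.7
ee_pos: [0.5372, -0.3994, 0.2942]
eef_rot: [-1.571, 0.0, 0.163]
force: [0.1, -0.9, -0.1]
grip_width: 0.0099
```

```bash
python3 - <<'E'
from h import *
print(get_obs()["grip_width"])
plan2([.538,-.400,.107],.17,30)
E
```

```text
0.009858878619600662
rot [ 0.02 -0.08 -6.  ] shift [ 0.08 18.72 -0.08]
```

Emit:
send_rows:
  series: "0 0 -1 0 1 0 -1;0 0 -2 0 3 0 -1;0 0 -3 0 5 0 -1;0 0 -4 0 8 0 -1;0 0 -5 0 11 0 -1;0 0 -6 0 13.5 0 -1;0 0 -6 0 15.5 0 -1;0 0 -6 0 17 0 -1;0 0 -6 0 18 0 -1;0 0 -6 0 18.7 0 -1"

```text
time_s: 36.53
ee_pos: [0.5377, -0.3993, 0.1067]
eef_rot: [-1.57, -0.523, 0.165]
force: [0.2, 0.6, -0.6]
grip_width: 0.0098
```

Emit:
send_rows:
  series: "0 0 0 0 0 0 -1;0 0 0 0 0 0 -0.8;0 0 0 0 0 0 -0.7;0 0 0 0 0 0 -0.6;0 0 0 0 0 0 -0.5;0 0 0 0 0 0 -0.4;0 0 0 0 -1 0 -0.4;0 0 0 0 -3 0 -0.4;0 0 0 0 -5 0 -0.4;0 0 0 0 -7 0 -0.4"

```text
time_s: 37.37
ee_pos: [0.5021, -0.4053, 0.1692]
eef_rot: [-1.571, -0.524, 0.167]
force: [-0.1, 0.8, 0.3]
grip_width: 0.0282
```

Emit:
send_rows:
  series: "0 0 1 0 -3 0 0;0 0 2 0 -6 0 0;0 0 3 0 -9 0 0;0 0 4 0 -12 0 0;0 0 5 0 -14 0 0;0 0 6 0 -14 0 0;0 0 6 0 -14 0 0;0 0 6 0 -14 0 0;0 0 6 0 -14 0 0;0 0 6 0 -14 0 0"

```text
time_s: 38.2
ee_pos: [0.4332, -0.4168, 0.2886]
eef_rot: [-1.57, -0.001, 0.166]
force: [-0.5, -0.3, -0.5]
grip_width: 0.0473
```

```bash
python3 - <<'E'
from h import *
look("w8");plan(.5,-.1025,.32,-.896)
im=cv2.imread("pics/w8.png")[60:360,150:450];cv2.imwrite("pics/c8.png",cv2.resize(im,None,fx=1.5,fy=1.5))
E
```

```text
rot [-1.4000e-02  1.2166e+01  6.0000e-03] shift [11.78 -3.1  29.91]
```

View pics/c8.png

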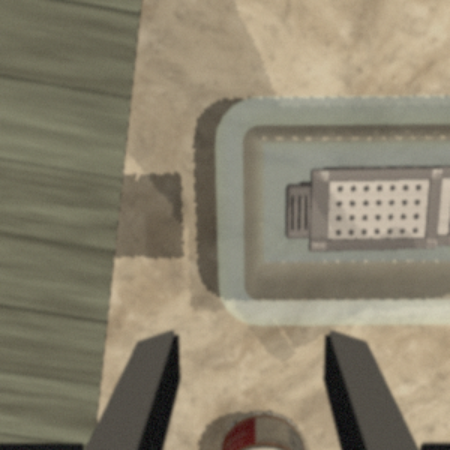

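Emit:
send_rows:
  series: "0 1.3 0 1 -2 3 0;0 2.6 0 2 -3.1 6 0;0 3.9 0 3.2 -3.1 9 0;0 5.2 0 4.5 -3.1 12 0;0 6.5 0 5.8 -3.1 15 0;0 7.8 0 7 -3.1 18.5 0;0 9.1 0 8.4 -3.1 22 0;0 10.4 0 9.8 -3.1 25.5 0;0 11.6 0 11 -3.1 28.5 0;0 12.2 0 11.8 -3.1 29.9 0"

```text
time_s: 39.08
ee_pos: [0.5006, -0.0995, 0.3202]
eef_rot: [-1.569, 0.0, -0.903]
force: [-0.1, -1.5, 0.7]
grip_width: 0.0465
```

Emit:
send_rows:
  series: "0 0 0 0 0 0 0;0 0 0 0 3 0 0;0 0 0 0 6 0 0;0 0 0 0 9 0 0;0 0 0 0 11.5 0 0;0 0 0 0 13.5 0 0;0 0 0 0 14.5 0 0;0 0 0 0 15.4 0 0;0 0 0 0 15.4 0 0;0 0 0 0 15.4 0 0"
  newtons: 55

```text
time_s: 39.92
ee_pos: [0.5008, -0.1028, 0.1667]
eef_rot: [-1.57, -0.001, -0.898]
force: [0.1, 0.8, 0.4]
grip_width: 0.0472
```

```bash
python3 - <<'E'
from h import *
plan(.5,-.1025,.1655,-.896)
E
```

```text
rot [-0.006 -0.026  0.006] shift [-0.08  0.12 -0.04]
```

Emit:
send_rows:
  series: "0 0 0 0 0.1 0 -0.6;0 0 0 0 0.1 0 -0.8;0 0 0 0 0.1 0 -0.9;0 0 0 0 0.1 0 -1;0 0 0 0 0.1 0 -1;0 0 0 0 0.1 0 -1;0 0 0 0 0.1 0 -1;0 0 0 0 0.1 0 -1;0 0 0 0 0.1 0 -1;0 -0.5 0 0 0.1 0 -1"

```text
time_s: 40.75
ee_pos: [0.5005, -0.1022, 0.1652]
eef_rot: [-1.571, 0.0, -0.855]
force: [-3.1, 3.4, 5.1]
grip_width: 0.0117
```

Emit:
send_rows:
  series: "0 -1 0 0 0 0 -1;0 -2 0 0 0 0 -1;0 -3 0 0 0 0 -1;0 -4 0 0 0 0 -1;0 -5 0 0 0 0 -1;0 -6 0 0 0 0 -1;0 -7 0 0 0 0 -1;0 -8 0 0 0 0 -1;0 -9 0 0 0 0 -1;0 -10 0 0 0 0 -1"

```text
time_s: 41.58
ee_pos: [0.5, -0.1017, 0.1652]
eef_rot: [-1.569, 0.001, 0.023]
force: [-7.1, 8.3, 6.9]
grip_width: 0.0115
```

Emit:
send_rows:
  series: "0 -1 0 0 0 0 -1;0 -2 0 0 0 0 -1;0 -3 0 0 0 0 -1;0 -3.9 0 0 0 0 -1;0 -3.9 0 0 0 0 -1;0 -3.9 0 0 0 0 -1;0 -3.9 0 0 0 0 -0.6;0 -3.9 0 0 0 0 -0.3;0 -3.9 0 0 0 0 0;0 -3.9 0 0 0 0 0"

```text
time_s: 42.42
ee_pos: [0.5007, -0.1025, 0.1649]
eef_rot: [-1.571, -0.0, 0.358]
force: [0.2, 1.2, -0.3]
grip_width: 0.0349
```

Emit:
send_rows:
  series: "0 0 0 0 -2 0 0;0 0 0 0 -5 0 0;0 -1.3 0 0 -8 0 0;0 -2.7 0 0 -11 0 0;0 -4.1 0 0 -14 0 0;0 -5.5 0 0 -15 0 0;0 -6.9 0 0 -15 0 0;0 -8.3 0 0 -15 0 0;0 -9.7 0 0 -15 0 0;0 -11.1 0 0 -15 0 0"

```text
time_s: 43.25
ee_pos: [0.5007, -0.1025, 0.315]
eef_rot: [-1.571, 0.0, 1.333]
force: [0.6, 0.3, -0.2]
grip_width: 0.047
```

Emit:
send_rows:
  series: "0 -1.2 0 0 0 0 0;0 -2.4 0 0 0 0 0;0 -3.3 0 0 0 0 0;0 -3.3 0 0 0 0 0;0 -3.3 0 0 0 0 0;0 -3.3 0 0 0 0 0;0 -3.3 0 0 0 0 0;0 -3.3 0 0 0 0 0;0 -3.3 0 0 0 0 0;0 -3.3 0 0 0 0 0"

```text
time_s: 44.08
ee_pos: [0.5006, -0.1024, 0.315]
eef_rot: [-1.571, 0.0, 1.615]
force: [0.4, -0.0, 0.0]
grip_width: 0.0471
```

```bash
python3 - <<'E'
from h import *
C=look("w9")
for z in(.142,.094):print(z,px(C,[.429,-.1055,z]))
plan(.429,-.1040,.114,np.pi/2+.045)
im=cv2.imread("pics/w9.png");m=cv2.resize(im[60:300,170:470],None,fx=1.5,fy=1.5);cv2.imwrite("pics/c9.png",m)
E
```

```text
0.142 [316.77703908 135.73136524]
0.094 [316.83273551 134.17932277]
rot [ 0.    -0.012  0.   ] shift [ 0.15 20.1   7.16]
```

View pics/c9.png

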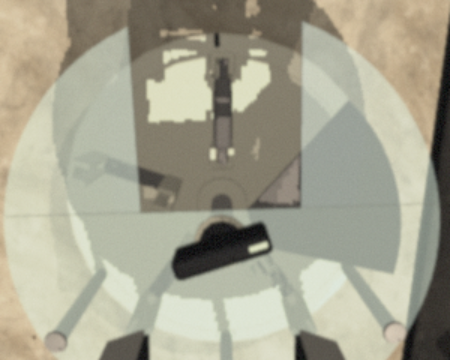

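Emit:
send_rows:
  series: "0 0 0 0 0 3 0;0 0 0 0 0 6 0;0 0 0 0.15 0 7.15 0;0 0 0 0.15 4 7.15 0;0 0 0 0.15 8 7.15 0;0 0 0 0.15 12 7.15 0;0 0 0 0.15 15 7.15 0;0 0 0 0.15 18 7.15 0;0 0 0 0.15 20.1 7.15 0;0 0 0 0.15 20.1 7.15 0"

```text
time_s: 44.97
ee_pos: [0.4272, -0.1035, 0.1106]
eef_rot: [-1.565, -0.002, 1.615]
force: [-0.1, 0.7, -0.8]
grip_width: 0.0468
```

Emit:
send_rows:
  series: "0 0 0 0 0 0 -0.6;0 0 0 0 0 0 -0.7;0 0 0 0 0 0 -0.8;0 0 0 0 0 0 -0.9;0 0 0 0 0 0 -1;0 0 0 0 0 0 -1;0 0 0 0 0 0 -1;0 0 0 0 0 0 -1;0 0 0 0 0 0 -1;0 0 0 0 0 0 -1"
  newtons: 40

```text
time_s: 45.8
ee_pos: [0.4294, -0.1042, 0.1145]
eef_rot: [-1.572, 0.0, 1.615]
force: [-1.6, 0.6, 5.6]
grip_width: 0.0095
```

Emit:
send_rows:
  series: "0 0 0 0 -1 0 -1;0 0 0 0 -2.5 0 -1;0 0 0 0 -4 0 -1;0 0 0 0 -6 0 -1;0 0 0 0 -8 0 -1;0 0 0 0 -10 0 -1;0 0 0 0 -12 0 -1;0 0 0 0 -14 0 -1;0 0 0 0 -16 0 -1;0 0 0 0 -18 0 -1"

```text
time_s: 46.63
ee_pos: [0.4287, -0.1039, 0.2956]
eef_rot: [-1.571, -0.0, 1.615]
force: [0.5, -0.4, -1.3]
grip_width: 0.0099
```

```bash
python3 - <<'E'
from h import *
dish();print(get_obs()["grip_width"])
plan2([.538,-.400,.30],.17)
E
```

```text
dish match 0.9999959468841553 [312 230] was 312,230
0.009331655287091392
rot [ 0.06 16.56  0.02] shift [-3.003e+01  3.000e-02 -9.510e+00]
```

Emit:
send_rows:
  series: "0 0 0 -3 -1 -1 -1;0 0 0 -6 -1 -2 -1;0 0.9 0 -9 -1 -3 -1;0 1.9 0 -12 -1 -4 -1;0 3 0 -15.5 -1 -5.2 -1;0 4 0 -19 -1 -6.3 -1;0 5 0 -22.5 0 -7.4 -1;0 6 0 -26 0 -8.5 -1;0 7 0 -30 0 -9.5 -1;0 8.2 0 -30 0 -9.5 -1"

```text
time_s: 47.52
ee_pos: [0.5372, -0.4049, 0.2899]
eef_rot: [-1.566, 0.001, 0.892]
force: [-0.9, 0.3, -1.1]
grip_width: 0.0097
```

Emit:
send_rows:
  series: "0 1.2 0 0 0 0 -1;0 2.4 0 0 0 0 -1;0 3.6 0 0 0 0 -1;0 4.8 0 0 0 0 -1;0 6 0 0 0 0 -1;0 7.2 0 0 0 0 -1;0 8.4 0 0 0 0 -1;0 8.4 0 0 0 0 -1;0 8.4 0 0 0 0 -1;0 8.4 0 0 0 0 -1"

```text
time_s: 48.35
ee_pos: [0.5372, -0.3995, 0.294]
eef_rot: [-1.571, 0.0, 0.17]
force: [0.0, 0.2, -0.6]
grip_width: 0.0093
```

```bash
python3 - <<'E'
from h import *
print(get_obs()["grip_width"])
plan2([.538,-.400,.114],.17,30)
E
```

```text
0.009301264286129264
rot [-0. -0. -6.] shift [ 0.07 18.   -0.07]
```

Emit:
send_rows:
  series: "0 0 -1 0 1 0 -1;0 0 -2 0 3 0 -1;0 0 -3 0 5 0 -1;0 0 -4 0 8 0 -1;0 0 -5 0 11 0 -1;0 0 -6 0 13.5 0 -1;0 0 -6 0 15.5 0 -1;0 0 -6 0 17 0 -1;0 0 -6 0 17.8 0 -1;0 0 -6 0 18 0 -1"

```text
time_s: 49.18
ee_pos: [0.5375, -0.3993, 0.1132]
eef_rot: [-1.57, -0.523, 0.168]
force: [-0.1, 0.1, -0.6]
grip_width: 0.01
```

Emit:
send_rows:
  series: "0 0 0 0 0 0 -1;0 0 0 0 0 0 -0.8;0 0 0 0 0 0 -0.7;0 0 0 0 0 0 -0.6;0 0 0 0 0 0 -0.5;0 0 0 0 0 0 -0.4;0 0 0 0 -1 0 -0.4;0 0 0 0 -3 0 -0.4;0 0 0 0 -5 0 -0.4;0 0 0 0 -7 0 -0.4"

```text
time_s: 50.02
ee_pos: [0.5021, -0.4054, 0.176]
eef_rot: [-1.571, -0.524, 0.167]
force: [-0.9, 0.1, -0.3]
grip_width: 0.0281
```

Emit:
send_rows:
  series: "0 0 1 0 -3 0 0;0 0 2 0 -6 0 0;0 0 3 0 -9 0 0;0 0 4 0 -12 0 0;0 0 5 0 -14 0 0;0 0 6 0 -14 0 0;0 0 6 0 -14 0 0;0 0 6 0 -14 0 0;0 0 6 0 -14 0 0;0 0 6 0 -14 0 0"

```text
time_s: 50.85
ee_pos: [0.4332, -0.417, 0.2954]
eef_rot: [-1.57, -0.001, 0.166]
force: [0.2, -0.0, 0.0]
grip_width: 0.047
```

```bash
python3 - <<'E'
from h import *
look("w10");plan(.5,-.1025,.32,.361)
im=cv2.imread("pics/w10.png")[60:360,150:450];cv2.imwrite("pics/c10.png",cv2.resize(im,None,fx=1.5,fy=1.5))
E
```

```text
rot [-0.008 -2.238  0.012] shift [11.78 -2.41 29.93]
```

View pics/c10.png

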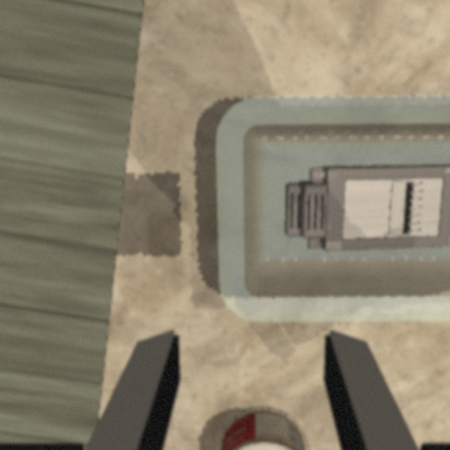

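All four are stacked in the dish. Now the last click (grip yaw 0.361 → 1.616).

Emit:
send_rows:
  series: "0 0 0 1 -2 3 0;0 0 0 2 -2.4 6 0;0 -0.5 0 3.2 -2.4 9 0;0 -1 0 4.5 -2.4 12 0;0 -1.5 0 5.8 -2.4 15 0;0 -2 0 7 -2.4 18.5 0;0 -2.24 0 8.4 -2.4 22 0;0 -2.24 0 9.8 -2.4 25.5 0;0 -2.24 0 11 -2.4 28.5 0;0 -2.24 0 11.8 -2.4 29.9 0"

```text
time_s: 51.73
ee_pos: [0.5005, -0.0996, 0.3201]
eef_rot: [-1.57, -0.001, 0.363]
force: [-0.2, -1.6, -0.1]
grip_width: 0.047
```

Emit:
send_rows:
  series: "0 0 0 0 0 0 0;0 0 0 0 3 0 0;0 0 0 0 6 0 0;0 0 0 0 9 0 0;0 0 0 0 11.5 0 0;0 0 0 0 13.5 0 0;0 0 0 0 14.5 0 0;0 0 0 0 15.4 0 0;0 0 0 0 15.4 0 0;0 0 0 0 15.4 0 0"
  newtons: 55

```text
time_s: 52.57
ee_pos: [0.5008, -0.103, 0.1666]
eef_rot: [-1.571, -0.001, 0.361]
force: [-0.5, -0.3, -0.4]
grip_width: 0.0469
```

```bash
python3 - <<'E'
from h import *
plan(.5,-.1025,.1655,.361)
E
```

```text
rot [0.004 0.006 0.008] shift [-0.06  0.11  0.07]
```

Emit:
send_rows:
  series: "0 0 0 0 0.1 0 -0.6;0 0 0 0 0.1 0 -0.8;0 0 0 0 0.1 0 -0.9;0 0 0 0 0.1 0 -1;0 0 0 0 0.1 0 -1;0 0 0 0 0.1 0 -1;0 0 0 0 0.1 0 -1;0 0 0 0 0.1 0 -1;0 0 0 0 0.1 0 -1;0 -0.5 0 0 0.1 0 -1"

```text
time_s: 53.4
ee_pos: [0.5001, -0.1027, 0.1651]
eef_rot: [-1.571, 0.001, 0.405]
force: [-5.3, -1.9, 3.9]
grip_width: 0.0113
```

Emit:
send_rows:
  series: "0 -1 0 0 0 0 -1;0 -2 0 0 0 0 -1;0 -3 0 0 0 0 -1;0 -4 0 0 0 0 -1;0 -5 0 0 0 0 -1;0 -6 0 0 0 0 -1;0 -7 0 0 0 0 -1;0 -8 0 0 0 0 -1;0 -9 0 0 0 0 -1;0 -10 0 0 0 0 -1"

```text
time_s: 54.23
ee_pos: [0.5, -0.1026, 0.1651]
eef_rot: [-1.57, 0.0, 1.282]
force: [-7.4, 2.0, 2.4]
grip_width: 0.0116
```

Emit:
send_rows:
  series: "0 -1 0 0 0 0 -1;0 -2 0 0 0 0 -1;0 -3 0 0 0 0 -1;0 -3.9 0 0 0 0 -1;0 -3.9 0 0 0 0 -1;0 -3.9 0 0 0 0 -1;0 -3.9 0 0 0 0 -0.6;0 -3.9 0 0 0 0 -0.3;0 -3.9 0 0 0 0 0;0 -3.9 0 0 0 0 0"

```text
time_s: 55.07
ee_pos: [0.5006, -0.1025, 0.1649]
eef_rot: [-1.571, -0.0, 1.619]
force: [-0.7, -0.1, 0.2]
grip_width: 0.0349
```

Emit:
send_rows:
  series: "0 0 0 0 -2 0 0;0 0 0 0 -5 0 0;0 0 0 0 -8 0 0;0 0 0 0 -11 0 0;0 0 0 0 -14 0 0;0 0 0 0 -17 0 0;0 0 0 0 -18 0 0;0 0 0 0 -18 0 0;0 0 0 0 -18 0 0;0 0 0 0 -18 0 0"

```text
time_s: 55.9
ee_pos: [0.5003, -0.1024, 0.343]
eef_rot: [-1.568, -0.001, 1.619]
force: [0.4, 0.5, 0.1]
grip_width: 0.0473
```

```bash
python3 - <<'E'
from h import *
C=look("w11");dish()
for a in(0,.08):
    print(px(C,[.429,-.1055,.149]),[px(C,[.5+.027*s*np.cos(.045+a),-.1025+.027*s*np.sin(.045+a),.194]).round(1) for s in(1,-1)])
im=cv2.imread("pics/w11.png");m=(im.max(2)<60).astype(np.uint8)
n,l,s,c=cv2.connectedComponentsWithStats(m)
for i in range(1,n):
    if 300<s[i][4]<3000: print(s[i],c[i],cv2.minAreaRect(np.argwhere(l==i)[:,::-1].astype(np.float32)))
cv2.imwrite("pics/c11.png",cv2.resize(im[40:340,120:520],None,fx=1.5,fy=1.5))
E
```

```text
dish match 0.99998539686203 [312 230] was 312,230
[316.94678829 135.96045727] [array([316.5, 254.2]), array([316.6, 192.4])]
[316.94678829 135.96045727] [array([319. , 254.2]), array([314. , 192.5])]
[306 187  24  65 835] [317.16526946 219.76526946] ((317.5, 219.0), (64.0, 23.0), 90.0)
```

View pics/c11.png

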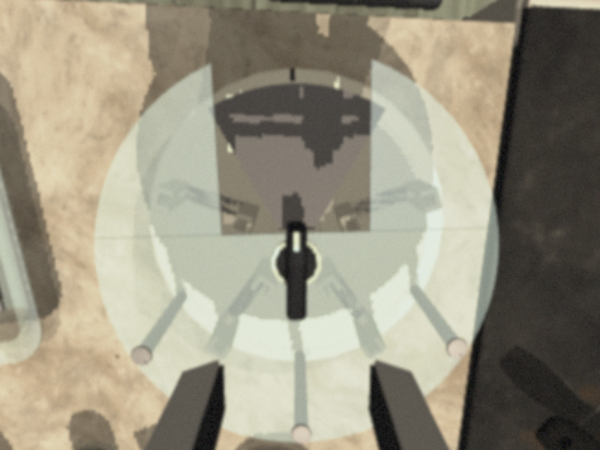

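```bash
python3 -c "
from station import *
o=get_obs();print(o['force'],o['ee_pos']);print(hand_in())"
```

```text
[-0.221015   -0.65621061 -0.53454704] [ 0.50028681 -0.10248009  0.34333966]
the job is handed in; nothing more can be done
None
```

I emptied the carousel and handed the job in at about 56 s of the 210 s allowed. All four inserts were present. I turned the knob five clicks in all, brought each insert under the gate, lifted it straight out, and laid it flat in a stack inside the glass dish.

**Carousel:** the last wrist picture shows all four slots empty. The grey shutter is under the gate, and the knob bar is within about a pixel of where it should be at the shutter stop.

**Dish:** the top camera shows it has not moved since the start. After the fourth insert was placed, the wrist picture showed all four inside the walls.

**Gripper:** it was open and clear above the knob, with no contact force at hand-in.

**Not settled:** I measured no heights or tilt in the dish, so that rests on the pictures. I never brought the arm near the lemon, jar or tin, but I did not measure their positions again at the end. One dish match failed mid-run because the arm blocked the view; the matches before and after it were clean. I saw no grip slackening while carrying an insert, only a brief slip on the knob during the first click. The hand-in gave no verdict.

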